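# Flip the repair queue: drying rack to test tray

### The arm

A 6-joint arm with a two-finger parallel gripper is mounted at the origin on the work surface. World frame = base frame: x ahead of the robot, y to its left, z up, the work surface at z = 0. Lengths are in m, angles in rad, forces in N, time in s.
With the tool pointing down it reaches from about 0.25 to 0.725 m from the base axis. Payload 9.7 kg.
Tool frame: the origin (TCP) lies at the very end of the fingers, on their centre line; the grasp point (between the pads) lies manip.tcp_to_grasp behind it (manip.tcp_to_grasp is the distance from the TCP to the grasp point, in m); y points along the fingers, z is the direction in which the jaws open and shut, and the axes are right-handed (so a half turn about y gives the same grasp; the last joint's range is limited). The gripper opens to 85 mm and grips with 20 to 120 N. Pads are 22 mm wide; open, the fingers measure 114 mm over their backs; the gripper's body (76 mm by 85 mm) begins 54 mm behind the grasp point. The pads swing forward as they close: fully open they stand 13 mm farther back than shut.
Start: joints at [-1.264, 0.087, 0.176, 1.66, 0, 1.571], TCP at [0.166, -0.524, 0.231] pointing down, gripper open.
Joint ranges: [-3.13, 3.13], [-0.85, 1.81], [-1.15, 1.24], [-2.2, 2.28], [-1.44, 1.52], [-3.14, 3.14]. Speed limits (rad/s): [2.22, 2.22, 2.57, 3.14, 3.14, 3.14].

### API

Orientations are given as a unit quaternion [w, x, y, z].
In Python, from plant import manip, imaging gives the robot as it stands.
- The arm moves only by the tool carry_out, never from a script. Its argument "commands" is text: rows parted by semicolons, each of 6 numbers parted by spaces: the shift along the tool's x, y, z in mm, then the turn, a rotation vector about the tool's x, y, z in degrees. A call has 1 to 20 rows; each row shifts and turns the commanded pose from where the row before left it, along the tool's axes as they then stand; what a row does not reach is not made up. A row lasts 1/8 s, in which the tool goes at most 62.5 mm and 10.7 degrees, less where a joint would pass 70% of its speed; a pose out of reach is approached as far as the arm can. A call is refused whole if a number of a shift passes 62.5 or a number of a turn 10.7, either way. A call with a gripper value outside its range is refused whole. "hand" is the opening, from -1 (shut) to 1 (fully open), set as the call begins (left out, the last holds). The fingers move at their own pace and stop on an object; "force" is the grip in N (left out, the last holds). Time passes only in rows, so rows that do not move let the fingers close. It gives the time, the measured TCP pose, the force and the opening at its end, in the units of the state.
- manip.state(): the state, without advancing time (a new reading comes with each control period).
- imaging.snapshot(name): name is "scene" or "top" or "wrist"; returns a dict with "frame" (420x560x3 uint8, red, green, blue), "vfov" (degrees; the focal length in pixels is half the picture's height over the tangent of half this angle, whatever the lens; pixels are square), "cx", "cy" (the principal point, pixels), "dist" ([k1, k2, p1, p2, k3] as OpenCV has them; the pictures are not rectified), "rvec" (rotation vector, rad) and "tvec" (3), from world to camera coordinates, as OpenCV has them. Camera axes: x right, y down, z forward; pixel columns grow to the right and rows downward; lengths in m; the calibration is good to about 2 mm. A picture is of the moment at which its call begins. There is no depth.
- manip.hand_in(): hands the job in, once; it reports no verdict.
The state is a dict: "t": time; "q": joint angles; "dq": joint speeds; "effort": joint torques, N m; "ee_pos": TCP position; "eef_rot": TCP orientation; "wrist_force": force on the tool from outside, world axes, zero at the start; "torque": the same for the moment, N m; "finger_gap": finger opening in m.
Only numpy, scipy, OpenCV 4.12 (cv2) and the standard library are available. Lean on these libraries where they do the work, as an engineer would, in place of code of your own. Each camera call takes 0.05 s, during which the arm holds its last target. There are 200 camera calls.

### The job

Four freshly glued loudspeaker drivers stand in a row on the grey drying rack; move them all to the wooden test tray, one to a cell, in the reverse order: the one nearest the drying rack's yellow end goes in the cell farthest from the tray's yellow end, and so on, until the one farthest from the yellow end stands in the cell right at the tray's yellow end, to be tested first. Stand each one fully down in its cell, cone up; set it down rather than dropping it, tip none over, and leave the glue bottle, pot and screwdriver where they are.

Things in the scene. Friction and masses are not known exactly. Their poses are not given: they have to be found in the camera images.
- driver_red: small loudspeaker driver with a red cone facing up, round, 44 mm tall, 120 g (+-30 %): magnet foot 32 mm across at the bottom (0 to 13 mm up), basket widening to a straight-sided brass rim 46 mm across, 30 to 44 mm up (grip it there). Starts standing in the red nest, within 4 mm of its centre. Origin: centre of the underside; z up; its yaw has no meaning.
- driver_blue: small loudspeaker driver with a blue cone facing up, round, 44 mm tall, 120 g (+-30 %): magnet foot 32 mm across at the bottom (0 to 13 mm up), basket widening to a straight-sided brass rim 46 mm across, 30 to 44 mm up (grip it there). Starts standing in the blue nest, within 4 mm of its centre. Origin: centre of the underside; z up; its yaw has no meaning.
- driver_green: small loudspeaker driver with a green cone facing up, round, 44 mm tall, 120 g (+-30 %): magnet foot 32 mm across at the bottom (0 to 13 mm up), basket widening to a straight-sided brass rim 46 mm across, 30 to 44 mm up (grip it there). Starts standing in the green nest, within 4 mm of its centre. Origin: centre of the underside; z up; its yaw has no meaning.
- driver_white: small loudspeaker driver with a white cone facing up, round, 44 mm tall, 120 g (+-30 %): magnet foot 32 mm across at the bottom (0 to 13 mm up), basket widening to a straight-sided brass rim 46 mm across, 30 to 44 mm up (grip it there). Starts standing in the white nest, within 4 mm of its centre. Origin: centre of the underside; z up; its yaw has no meaning.
- nest_red: red plastic square nest fixed on the drying rack, 62 mm square outside, 56 mm inside, walls 3 mm thick, rim 11 mm above its origin, inner floor 3 mm above its origin; the red driver starts in it. It never moves during the job, so it goes on showing the red driver's place in the row. Origin: centre of its underside.
- nest_blue: blue plastic square nest fixed on the drying rack, 62 mm square outside, 56 mm inside, walls 3 mm thick, rim 11 mm above its origin, inner floor 3 mm above its origin; the blue driver starts in it. It never moves during the job, so it goes on showing the blue driver's place in the row. Origin: centre of its underside.
- nest_green: green plastic square nest fixed on the drying rack, 62 mm square outside, 56 mm inside, walls 3 mm thick, rim 11 mm above its origin, inner floor 3 mm above its origin; the green driver starts in it. It never moves during the job, so it goes on showing the green driver's place in the row. Origin: centre of its underside.
- nest_white: white plastic square nest fixed on the drying rack, 62 mm square outside, 56 mm inside, walls 3 mm thick, rim 11 mm above its origin, inner floor 3 mm above its origin; the white driver starts in it. It never moves during the job, so it goes on showing the white driver's place in the row. Origin: centre of its underside.
- drying_rack: drying rack: fixed grey steel board 290 x 74 mm, 8 mm thick, long side along its x axis, carrying the four nests in a row at x = -96, -32, 32, 96 mm (y = 0); its -x end bears a yellow bar, its +x end a grey one (each 74 mm wide, 14 mm thick, top 22 mm above the bench). Origin: centre of its underside, on the bench.
- test_tray: test tray: fixed wooden tray with light floor and dark walls, 290 x 70 mm, long side along its x axis, with four open cells in a row, centred at x = -96, -32, 32, 96 mm (y = 0), each 58 x 58 mm inside; cell floor 8 mm and cell walls' tops 18 mm above its origin, walls 6 mm thick; its -x end bears a yellow bar, its +x end a dark wooden one (tops at 22 mm). Empty at the start. Origin: centre of its underside, on the bench.
- glue_bottle: white glue bottle with a red cap, 36 mm across, 75 mm tall, standing beyond the racks on the +y side. Leave it alone. Origin: centre of its underside.
- screwdriver: screwdriver lying on the bench beyond the racks' far ends, across the robot's view. Leave it alone. x axis along it, towards the tip.
- metal_pot: small bare-metal pot with two black side handles, 70 mm across (138 mm over the handles), 55 mm tall, standing on the -y side. Leave it alone. Origin: centre of its underside.

How it is judged:
By the outcome, as a careful person would: the job done as asked, in the order asked, and still so for the second after the job is handed in, with the robot touching nothing.
It also fails if it takes over 99 s, if anything falls off the work surface, if the arm or the gripper's body presses on something with over 40 N, if the wrist force passes 120 N, or if a joint passes its speed limit or range.

## Working session

There is one attempt and no reset: what is moved stays moved. The work goes in short steps, Python scripts to look and compute and a tool call to move; the robot and the scene stay as the last step left them, time stands still between calls to the robot, and variables do not carry over. Pictures are saved under pics/ and viewed, about 12 in all and at most 16, crops included, and the job is handed in when it is done.

Besides the shell and the picture viewer there is one more tool, called after ">>>" in YAML: its name, and indented under it one key for each argument. carry_out: Moves the arm, as the interface text tells. Its arguments: {"type":"object","properties":{"commands":{"type":"string"},"hand":{"type":"number"},"force":{"type":"number"}},"required":["commands"]}

```bash
mkdir -p pics; ls
python3 - <<'E'
from plant import manip, imaging
import cv2
s=manip.state(); print({k:s[k] for k in('t','ee_pos','eef_rot','finger_gap')}, manip.tcp_to_grasp)
for n in('scene','top'):
    d=imaging.snapshot(n); cv2.imwrite(f'pics/{n}0.png',d['frame'][:,:,::-1]); print(n,d['vfov'],d['cx'],d['cy'],d['dist'],d['rvec'],d['tvec'])
E
```

```text
pics
{'t': 0.0, 'ee_pos': array([ 0.16601472, -0.52409785,  0.23056897]), 'eef_rot': array([ 0.10796574, -0.10812762,  0.69928097, -0.6983251 ]), 'finger_gap': 0.08515104402270501} 0.0187
scene 55.159779802536775 274.8884301608225 209.8048811692649 [-0.00497731  0.          0.          0.          0.        ] [ 1.83913772  1.45747243 -0.70361173] [-0.11380339 -0.34618893  1.46672715]
top 47.81497389718595 277.88963486582395 208.9709767765075 [-0.08949773  0.          0.          0.          0.        ] [ 2.14005849 -2.12690557  0.16424249] [-0.01300891  0.60331607  1.1735595 ]
```

View pics/top0.png

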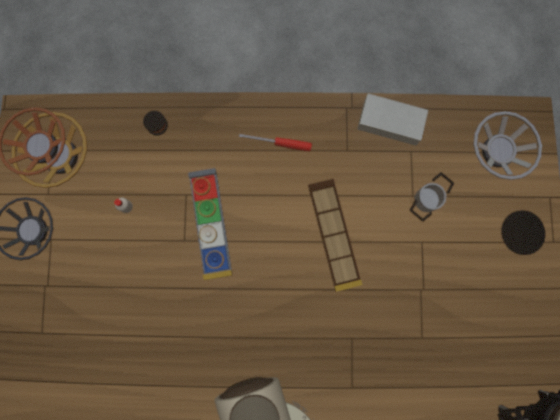

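View pics/scene0.png

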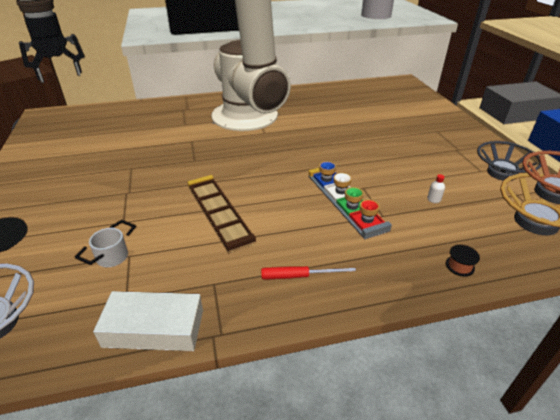

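The top view shows the rack from its yellow end (217,274) running blue, white, green, red to the grey end (203,173). The tray's yellow end is at (348,286) and its dark end at (321,185). So, counting from the tray's dark end, the order is blue, white, green, red. The scene view agrees.

```bash
cat > h.py <<'E'
from plant import manip, imaging
import cv2, numpy as np
from scipy.spatial.transform import Rotation as R
def snap(n,f=None):
    d=imaging.snapshot(n)
    if f: cv2.imwrite('pics/'+f,d['frame'][:,:,::-1])
    h=d['frame'].shape[0]; F=h/2/np.tan(np.radians(d['vfov']/2))
    d['K']=np.array([[F,0,d['cx']],[0,F,d['cy']],[0,0,1]]); return d
def p2w(d,px,z):
    u=cv2.undistortPoints(np.array(px,float).reshape(-1,1,2),d['K'],np.array(d['dist']))[:,0]
    M=cv2.Rodrigues(np.array(d['rvec'],float))[0]; c=-M.T@np.array(d['tvec']).ravel()
    r=np.c_[u,np.ones(len(u))]@M
    return c+r*((z-c[2])/r[:,2])[:,None]
def w2p(d,P): return cv2.projectPoints(np.array(P,float).reshape(-1,3),np.array(d['rvec'],float),np.array(d['tvec'],float),d['K'],np.array(d['dist']))[0][:,0]
def rot(a):  # jaw axis at world heading a, tool y down
    z=np.array([np.cos(a),np.sin(a),0]); y=np.array([0,0,-1.]); return R.from_matrix(np.c_[np.cross(y,z),y,z])
def cur():
    s=manip.state(); q=s['eef_rot']; return s,np.array(s['ee_pos']),R.from_quat([q[1],q[2],q[3],q[0]])
def go(p,a):  # tool-frame shift (mm, current axes) and turn (deg)
    s,x,r=cur(); b=min([a,a+np.pi],key=lambda t:(r.inv()*rot(t)).magnitude())
    return np.round(r.inv().apply(np.array(p)-x)*1e3,1),np.round((r.inv()*rot(b)).as_rotvec(degrees=True),2)
E
python3 - <<'E'
from h import *
d=snap('top')
P=p2w(d,[(217,274),(203,173)],.022);Q=p2w(d,[(348,286),(321,185)],.022)
for A in(P,Q):
    v=A[1]-A[0]; print(A[:,:2].round(3),A.mean(0)[:2].round(3),np.hypot(*v[:2]).round(3),np.degrees(np.arctan2(v[1],v[0])).round(1))
s,x,r=cur(); print(r.as_matrix().round(3),[a for a in dir(manip) if a[0]!='_'])
w=snap('wrist'); M=cv2.Rodrigues(w['rvec'])[0]; print('cam',(-M.T@w['tvec']).round(3),M[2].round(3),w['vfov'])
m=P.mean(0); v=P[1]-P[0]; a=np.arctan2(v[1],v[0])+np.pi/2
for k in(0,np.pi): print(go([m[0],m[1],.231],a+k))
print((r.inv()*rot(a)).as_rotvec(degrees=True),(r.inv()*rot(a+np.pi)).as_rotvec(degrees=True), s['q'])
E
```

```text
[[0.436 0.148]
 [0.704 0.192]] [0.57 0.17] 0.272 9.5
[[ 0.408 -0.191]
 [ 0.673 -0.123]] [ 0.54  -0.157] 0.274 14.3
[[-0.953 -0.     0.302]
 [-0.302  0.001 -0.953]
 [ 0.    -1.    -0.001]] ['Unreachable', 'hand_in', 'state', 'tcp_to_grasp']
cam [ 0.235 -0.503  0.375] [-0.274 -0.086 -0.958] 71.26032712679103
(array([-5.950e+02,  3.000e-01, -5.397e+02]), array([0.05, 8.07, 0.  ]))
(array([-5.950e+02,  3.000e-01, -5.397e+02]), array([0.05, 8.07, 0.  ]))
[ 8.71068899e-03 -1.71930882e+02 -8.97432334e-02] [5.97147712e-02 8.06909501e+00 5.79605593e-03] [-1.26400123e+00  8.73451596e-02  1.75296470e-01  1.65979353e+00
 -2.75036282e-05  1.57084865e+00]
```

>>> carry_out:
  commands: "-40 0 -33 0 0 0;-40 0 -33 0 0 0;-40 0 -33 0 0 0;-40 0 -33 0 0 0;-40 0 -33 0 0 0;-40 0 -33 0 0 0;-40 0 -33 0 0 0;-40 0 -33 0 0 0;-40 0 -33 0 0 0;-40 0 -33 0 0 0;-40 0 -33 0 0 0;-40 0 -33 0 0 0;0 0 0 0 0 0;0 0 0 0 0 0"
  hand: 1
  force: 40

```text
t: 1.95
ee_pos: [0.5038, -0.0019, 0.231]
eef_rot: [-0.108, 0.109, -0.699, 0.699]
wrist_force: [0.5, 0.3, -0.2]
finger_gap: 0.0852
```

Run:
```python
from h import *
d=snap('wrist','w1.png'); s,x,r=cur(); print(s['t'],x,s['q'].round(3))
np.savez('w1.npz',**{k:d[k] for k in('K','dist','rvec','tvec')})
```

```text
2.0 [ 0.50373961 -0.00238018  0.23126056] [-0.005 -0.024  0.063  1.657 -0.     2.831]
```

View pics/w1.png

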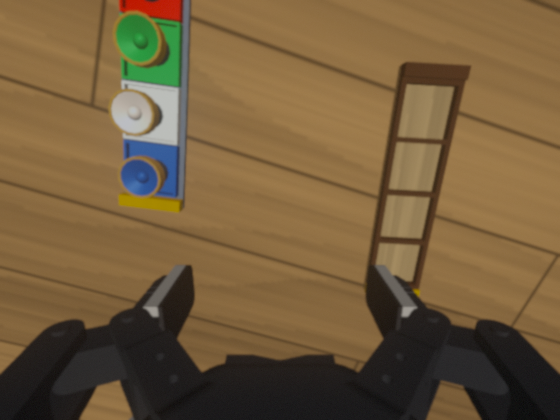

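The wrist view shows the rims at green (139,39), white (134,112) and blue (141,176). The tray dividers are at (418,140), (411,191) and (402,240), and the centre of its dark bar is at (436,71). Red is cut off by the frame.

Run:
```python
from h import *
d=dict(np.load('w1.npz'))
print('rims',p2w(d,[(139,39),(134,112),(141,176)],.055)[:,:2].round(4))
print('ybar',p2w(d,[(151,201)],.022)[:,:2].round(4))
T=p2w(d,[(418,140),(411,191),(402,240)],.018)[:,:2]; E=p2w(d,[(436,71)],.022)[0,:2]
print('div',T.round(4),E.round(4))
u=(E-T[2]); print(np.hypot(*u),'exp .202',np.degrees(np.arctan2(u[1],u[0])))
```

```text
rims [[0.608  0.1722]
 [0.5407 0.1662]
 [0.4772 0.1482]]
ybar [[0.4401 0.1444]]
div [[ 0.6071 -0.1406]
 [ 0.5487 -0.1589]
 [ 0.4856 -0.1755]] [ 0.6788 -0.1256]
0.1995112053422269 exp .202 14.470867189445885
```

>>> carry_out:
  commands: "0 0 0 0 -10.1 0;0 0 0 0 -10.1 0;0 0 0 0 -10.1 0;0 0 0 0 -10.1 0;0 0 0 0 -10.1 0;0 0 0 0 -10.1 0;0 0 0 0 -10.1 0;0 0 0 0 -10.1 0;0 0 0 0 -10.1 0;0 0 0 0 -10.1 0;0 0 0 0 -10.1 0;0 0 0 0 -10.1 0;0 0 0 0 -10.1 0;0 0 0 0 -10.1 0;0 0 0 0 -10.1 0;0 0 0 0 -10.1 0;0 0 0 0 -10.1 0;0 0 0 0 0 0;0 0 0 0 0 0"

```text
t: 4.38
ee_pos: [0.5039, -0.0025, 0.2315]
eef_rot: [-0.705, 0.705, 0.056, -0.055]
wrist_force: [-0.2, -0.5, 0.4]
finger_gap: 0.0853
```

Run:
```python
from h import *
s,x,r=cur(); print(s['t'],x,s['q'].round(3)); print(go([.477,.150,.15],np.radians(99.5)))
```

```text
4.375 [ 0.50387107 -0.0024768   0.23148747] [-0.005 -0.024  0.063  1.657 -0.    -0.162]
(array([ -2.7,  81.5, 154.8]), array([ 0.01, -0.51,  0.02]))
```

>>> carry_out:
  commands: "-1 15 39 0 -0.5 0;-1 20 39 0 0 0;-1 22 39 0 0 0;0 24 38 0 0 0;0 0 0 0 0 0;0 0 0 0 0 0;0 0 0 0 0 0"

```text
t: 5.25
ee_pos: [0.4757, 0.1497, 0.1512]
eef_rot: [0.705, -0.705, -0.06, 0.059]
wrist_force: [-0.2, -0.4, 0.5]
finger_gap: 0.0855
```

Run:
```python
from h import *
d=snap('wrist','w2.png'); s,x,r=cur(); print(s['t'],x,s['q'].round(3))
np.savez('w2.npz',**{k:d[k] for k in('K','dist','rvec','tvec')})
```

```text
5.3 [0.47572629 0.14971122 0.15110889] [ 0.305 -0.052 -0.12   1.502 -0.     0.136]
```

View pics/w2.png

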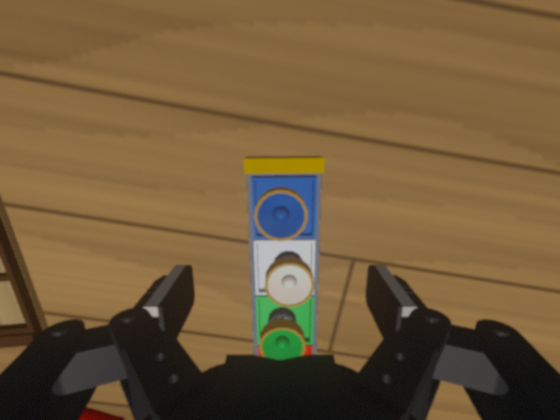

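The rack is upright in the view, so the jaw yaw is right. The rims are at blue (281,215), white (288,283) and green (283,342), and the yellow bar is at (284,165).

Run:
```python
from h import *
d=dict(np.load('w2.npz'))
P=p2w(d,[(281,215),(288,283),(283,342)],.055); print('rims',P[:,:2].round(4),'ybar',p2w(d,[(284,165)],.022)[0,:2].round(4), 'edges',p2w(d,[(247,240),(321,240)],.008)[:,:2].round(4), 'bar',p2w(d,[(244,165),(324,165)],.022)[:,:2].round(4))
print(go([P[0,0],P[0,1],.030],np.radians(99.5)))
```

```text
rims [[0.4747 0.15  ]
 [0.5382 0.1674]
 [0.6032 0.174 ]] ybar [0.4364 0.1464] edges [[0.522  0.1221]
 [0.5089 0.1988]] bar [[0.4427 0.1099]
 [0.4302 0.1829]]
(array([ -1.1, 121.1,   0.5]), array([-0.  ,  0.17,  0.07]))
```

>>> carry_out:
  commands: "-1 30 0 0 0 0;0 30 0 0 0 0;0 30 0 0 0 0;0 20 0 0 0 0;0 15 0 0 0 0;0 0 0 0 0 0;0 0 0 0 0 0"

```text
t: 6.18
ee_pos: [0.4748, 0.1503, 0.0262]
eef_rot: [0.705, -0.704, -0.061, 0.06]
wrist_force: [0.7, -0.1, -0.6]
finger_gap: 0.0854
```

>>> carry_out:
  commands: "0 0 0 0 0 0;0 0 0 0 0 0;0 0 0 0 0 0;0 0 0 0 0 0;0 0 0 0 0 0;0 0 0 0 0 0;0 0 0 0 0 0;0 0 0 0 0 0"
  hand: -1
  force: 35

```text
t: 7.18
ee_pos: [0.4745, 0.1504, 0.0259]
eef_rot: [0.705, -0.704, -0.061, 0.06]
wrist_force: [-0.6, -1.7, 6.1]
finger_gap: 0.0449
```

Run:
```python
from h import *
d=snap('wrist','w3.png'); s,x,r=cur(); print(s['t'],x,s['wrist_force'],s['finger_gap'])
d=snap('scene'); cv2.imwrite('pics/s3.png',cv2.resize(d['frame'][130:260,170:430,::-1],None,fx=3,fy=3,interpolation=2))
```

```text
7.225 [0.47449269 0.15036917 0.02592144] [-1.53528327 -0.25309585  5.05663045] 0.04487256942835097
```

View pics/s3.png

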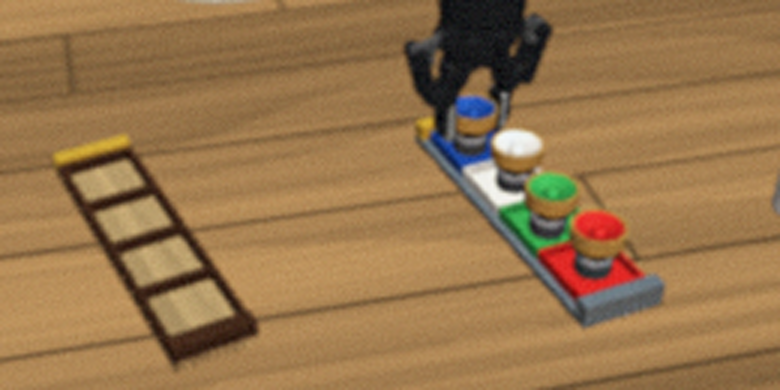

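Blue is gripped at a 45 mm gap. Lifting.

>>> carry_out:
  commands: "0 -10 0 0 0 0;0 -20 0 0 0 0;0 -25 0 0 0 0;0 -20 0 0 0 0;0 0 0 0 0 0"

```text
t: 7.9
ee_pos: [0.4749, 0.1506, 0.1018]
eef_rot: [0.705, -0.704, -0.061, 0.059]
wrist_force: [-0.8, -0.3, -1.2]
finger_gap: 0.0447
```

Run:
```python
from h import *
s,x,r=cur(); print(s['t'],x,s['wrist_force'],s['finger_gap']); print(go([.640,-.134,.101],np.radians(104.5)))
```

```text
7.9 [0.47494393 0.15059505 0.10178629] [-0.81277821 -0.25588388 -1.19494568] 0.044738384140427225
(array([ 114.3,    0.9, -308.5]), array([-0.02, -4.72,  0.14]))
```

>>> carry_out:
  commands: "10 0 -25 0 0 0;16 0 -44 0 0 0;16 0 -44 0 0 0;16 0 -44 0 0 0;16 0 -44 0 0 0;16 0 -44 0 0 0;14 0 -38 0 0 0;10 0 -25 0 0 0;0 1 0 0 -4.7 0;0 0 0 0 0 0;0 0 0 0 0 0"

```text
t: 9.28
ee_pos: [0.6385, -0.1335, 0.0987]
eef_rot: [0.702, -0.701, -0.088, 0.089]
wrist_force: [-0.3, 0.3, -1.3]
finger_gap: 0.0448
```

Run:
```python
from h import *
d=snap('wrist','w4.png'); s,x,r=cur(); print(s['t'],x,s['q'].round(2),s['finger_gap']); print(go([.640,-.134,.026],np.radians(104.5)))
np.savez('w4.npz',**{k:d[k] for k in('K','dist','rvec','tvec')})
```

```text
9.325 [ 0.63859261 -0.13347478  0.09896286] [-0.21  0.32  0.2   1.44  0.   -0.46] 0.044613788957711245
(array([ 1.3, 73. , -0.9]), array([-0.01, -0.07, -0.02]))
```

View pics/w4.png

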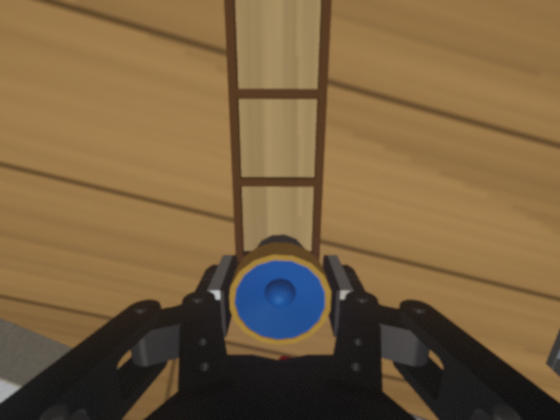

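Blue is held centred over the tray axis. The dividers show at (279,94) and (279,182), and I'll use them to check the cell position.

Run:
```python
from h import *
d=dict(np.load('w4.npz'))
T=p2w(d,[(279,94),(279,182)],.018)[:,:2]; u=np.array([.968,.250]); print(T.round(4), (T[1]+u*.096).round(4),(T[0]+u*.160).round(4))
print(p2w(d,[(280,297)],.13)[:,:2])
```

```text
[[ 0.5458 -0.1584]
 [ 0.6071 -0.1427]] [ 0.7    -0.1187] [ 0.7007 -0.1184]
[[ 0.63624255 -0.13463728]]
```

The cell centre works out at (0.638, -0.135), which agrees with the first estimate. Lowering.

>>> carry_out:
  commands: "0 25 -1 0 0 0;0 25 0 0 0 0;0 15 0 0 0 0;0 6 0 0 0 0;0 3 0 0 0 0;0 0 0 0 0 0;0 0 0 0 0 0"

```text
t: 10.2
ee_pos: [0.6395, -0.1349, 0.0261]
eef_rot: [-0.701, 0.702, 0.089, -0.089]
wrist_force: [-0.5, 0.1, -1.6]
finger_gap: 0.0449
```

>>> carry_out:
  commands: "0 1.5 0 0 0 0;0 1 0 0 0 0;0 1 0 0 0 0;0 0 0 0 0 0;0 0 0 0 0 0"

```text
t: 10.82
ee_pos: [0.6393, -0.1349, 0.023]
eef_rot: [-0.701, 0.702, 0.089, -0.089]
wrist_force: [-2.5, 0.2, 6.5]
finger_gap: 0.0449
```

Contact: the wrist force rose by about 8 N. Releasing and raising.

>>> carry_out:
  commands: "0 0 0 0 0 0;0 0 0 0 0 0;0 0 0 0 0 0;0 0 0 0 0 0;0 0 0 0 0 0;0 0 0 0 0 0;0 -15 0 0 0 0;0 -30 0 0 0 0;0 -30 0 0 0 0;0 0 0 0 0 0"
  hand: 1

```text
t: 12.08
ee_pos: [0.6406, -0.1352, 0.101]
eef_rot: [-0.701, 0.702, 0.091, -0.087]
wrist_force: [-0.3, 0.1, -0.2]
finger_gap: 0.0859
```

Run:
```python
from h import *
d=snap('scene'); cv2.imwrite('pics/s5.png',cv2.resize(d['frame'][130:260,170:430,::-1],None,fx=3,fy=3,interpolation=2))
s,x,r=cur(); print(s['t'],x,s['finger_gap']); print(go([.538,.1675,.0995],np.radians(99.5)))
```

```text
12.125 [ 0.6399472  -0.13503439  0.09899847] 0.08539434432862543
(array([-23.1,  -1. , 318.4]), array([0.08, 4.98, 0.17]))
```

View pics/s5.png

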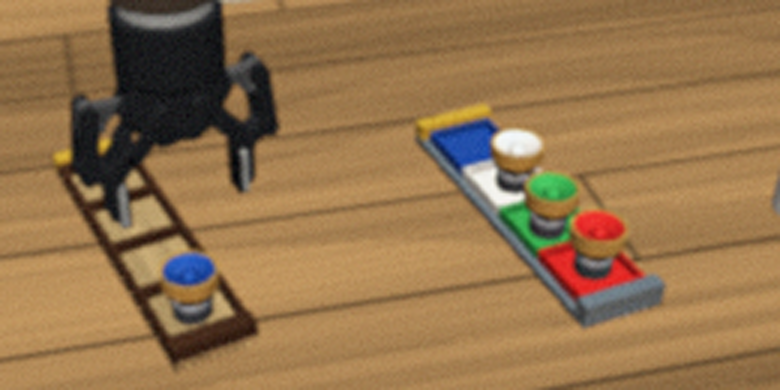

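Blue stands in the far cell. Next is white.

>>> carry_out:
  commands: "-3 0 25 0 0 0;-3 0 45 0 0 0;-3 0 48 0 0 0;-3 0 48 0 0 0;-3 0 48 0 0 0;-3 0 44 0 0 0;-3 0 36 0 0 0;-2 0 24 0 0 0;0 0 0 0 5 0;0 0 0 0 0 0;0 0 0 0 0 0"

```text
t: 13.5
ee_pos: [0.5372, 0.167, 0.0964]
eef_rot: [-0.705, 0.705, 0.059, -0.059]
wrist_force: [-0.2, 0.1, -0.7]
finger_gap: 0.0854
```

Run:
```python
from h import *
d=snap('wrist','w6.png'); s,x,r=cur(); print(s['t'],x); print(go([.538,.1675,.026],np.radians(99.5)))
print(w2p(d,[[.538,.1675,.055],[.604,.1735,.055]]))
np.savez('w6.npz',**{k:d[k] for k in('K','dist','rvec','tvec')})
```

```text
13.55 [0.5372451  0.16696232 0.09653315]
(array([ 0.9, 70.5,  0.4]), array([ 0.  ,  0.03, -0.03]))
[[281.21042394 241.31832328]
 [274.31688986 324.04585685]]
```

View pics/w6.png

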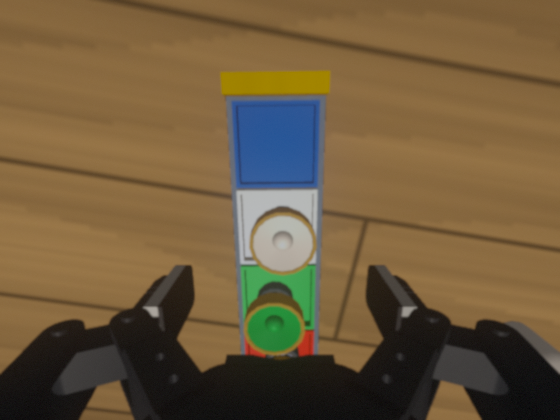

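White's rim is at (282,241) against a predicted (281,241). Green's is at (274,327) against (274,324). Both positions are confirmed, so I'll descend and grip.

>>> carry_out:
  commands: "1 25 0 0 0 0;0 25 0 0 0 0;0 15 0 0 0 0;0 5.5 0 0 0 0;0 0 0 0 0 0;0 0 0 0 0 0"

```text
t: 14.3
ee_pos: [0.5388, 0.1676, 0.0272]
eef_rot: [0.705, -0.705, -0.059, 0.058]
wrist_force: [-0.2, -0.5, 0.2]
finger_gap: 0.0853
```

>>> carry_out:
  commands: "0 0 0 0 0 0;0 0 0 0 0 0;0 0 0 0 0 0;0 0 0 0 0 0;0 0 0 0 0 0;0 0 0 0 0 0;0 0 0 0 0 0;0 0 0 0 0 0"
  hand: -1

```text
t: 15.3
ee_pos: [0.5385, 0.1676, 0.0268]
eef_rot: [0.705, -0.705, -0.059, 0.058]
wrist_force: [-1.3, 0.2, 5.4]
finger_gap: 0.0448
```

>>> carry_out:
  commands: "0 -10 0 0 0 0;0 -20 0 0 0 0;0 -25 0 0 0 0;0 -20 0 0 0 0;0 0 0 0 0 0;0 0 0 0 0 0"

```text
t: 16.05
ee_pos: [0.5379, 0.1674, 0.1004]
eef_rot: [-0.705, 0.705, 0.058, -0.059]
wrist_force: [-1.0, 0.2, -1.8]
finger_gap: 0.0449
```

Run:
```python
from h import *
s,x,r=cur(); print(s['t'],x,s['finger_gap']); print(go([.577,-.151,.101],np.radians(104.5)))
```

```text
16.05 [0.53793895 0.16735486 0.10035696] 0.04487058482799974
(array([ -13.9,   -0.6, -320.4]), array([ 0.01, -5.02, -0.06]))
```

>>> carry_out:
  commands: "-1 0 -25 0 0 0;-2 0 -45 0 0 0;-2 0 -48 0 0 0;-2 0 -48 0 0 0;-2 0 -48 0 0 0;-2 0 -45 0 0 0;-2 0 -37 0 0 0;-1 0 -24 0 0 0;0 0 0 0 -5 0;0 0 0 0 0 0;0 0 0 0 0 0"

```text
t: 17.42
ee_pos: [0.5769, -0.1501, 0.1006]
eef_rot: [0.702, -0.701, -0.088, 0.089]
wrist_force: [0.1, 0.5, -1.8]
finger_gap: 0.0445
```

Run:
```python
from h import *
s,x,r=cur(); print(s['t'],x,s['finger_gap']); print(go([.577,-.151,.0245],np.radians(104.5)))
```

```text
17.425 [ 0.57687502 -0.1501051   0.10058822] 0.04452638908900191
(array([-0. , 76.1, -0.9]), array([-0.03, -0.1 , -0.05]))
```

>>> carry_out:
  commands: "0 25 -1 0 0 0;0 25 0 0 0 0;0 15 0 0 0 0;0 6 0 0 0 0;0 3 0 0 0 0;0 1 0 0 0 0;0 1 0 0 0 0;0 0 0 0 0 0;0 0 0 0 0 0"

```text
t: 18.55
ee_pos: [0.5775, -0.1515, 0.0255]
eef_rot: [-0.701, 0.702, 0.089, -0.089]
wrist_force: [-0.6, 0.2, -1.8]
finger_gap: 0.0451
```

>>> carry_out:
  commands: "0 1 0 0 0 0;0 1 0 0 0 0;0 0 0 0 0 0;0 0 0 0 0 0"

```text
t: 19.05
ee_pos: [0.5776, -0.1514, 0.0239]
eef_rot: [-0.701, 0.702, 0.089, -0.089]
wrist_force: [-2.4, 0.9, 6.1]
finger_gap: 0.045
```

>>> carry_out:
  commands: "0 0 0 0 0 0;0 0 0 0 0 0;0 0 0 0 0 0;0 0 0 0 0 0;0 0 0 0 0 0;0 0 0 0 0 0;0 -15 0 0 0 0;0 -30 0 0 0 0;0 -30 0 0 0 0;0 0 0 0 0 0;0 0 0 0 0 0"
  hand: 1

```text
t: 20.42
ee_pos: [0.5774, -0.1514, 0.0985]
eef_rot: [-0.701, 0.702, 0.089, -0.089]
wrist_force: [0.3, 0.1, -0.9]
finger_gap: 0.0853
```

Run:
```python
from h import *
s,x,r=cur(); print(s['t'],x,s['finger_gap']); print(go([.605,.174,.099],np.radians(99.5)))
```

```text
20.425 [ 0.57741443 -0.15143544  0.09851561] 0.08526494864724393
(array([108.1,  -0.5, 308.2]), array([0.01, 4.98, 0.02]))
```

>>> carry_out:
  commands: "9 0 25 0 0 0;15 0 43 0 0 0;16 0 46 0 0 0;16 0 46 0 0 0;16 0 46 0 0 0;16 0 44 0 0 0;12 0 35 0 0 0;8 0 23 0 0 0;0 0 0 0 5 0;0 0 0 0 0 0;0 0 0 0 0 0"

```text
t: 21.8
ee_pos: [0.6049, 0.1732, 0.098]
eef_rot: [-0.705, 0.705, 0.059, -0.059]
wrist_force: [-0.7, -0.0, 0.4]
finger_gap: 0.0856
```

Run:
```python
from h import *
d=snap('wrist','w7.png'); s,x,r=cur(); print(s['t'],x); print(go([.605,.174,.026],np.radians(99.5)))
print(w2p(d,[[.605,.174,.055],[.671,.183,.055]]))
np.savez('w7.npz',**{k:d[k] for k in('K','dist','rvec','tvec')})
```

```text
21.85 [0.60499247 0.1732136  0.09816711]
(array([ 0.2, 72.2,  0.8]), array([ 0.01,  0.02, -0.01]))
[[281.79104971 239.4640071 ]
 [278.87517396 322.40151173]]
```

View pics/w7.png

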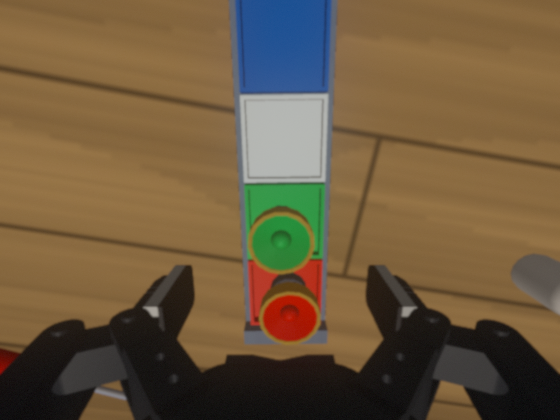

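Green is at (281,241), as predicted. Red is at (289,314), against a prediction of (279,322), so I'll correct red on its turn.

>>> carry_out:
  commands: "1 25 1 0 0 0;0 25 0 0 0 0;0 15 0 0 0 0;0 7 0 0 0 0;0 0 0 0 0 0;0 0 0 0 0 0"

```text
t: 22.6
ee_pos: [0.6063, 0.1751, 0.0273]
eef_rot: [0.705, -0.705, -0.059, 0.058]
wrist_force: [-0.5, 1.2, 0.7]
finger_gap: 0.0857
```

>>> carry_out:
  commands: "0 0 0 0 0 0;0 0 0 0 0 0;0 0 0 0 0 0;0 0 0 0 0 0;0 0 0 0 0 0;0 0 0 0 0 0;0 0 0 0 0 0;0 0 0 0 0 0"
  hand: -1

```text
t: 23.6
ee_pos: [0.606, 0.175, 0.0268]
eef_rot: [0.705, -0.705, -0.059, 0.058]
wrist_force: [-1.0, 0.3, 5.5]
finger_gap: 0.0451
```

>>> carry_out:
  commands: "0 -10 0 0 0 0;0 -20 0 0 0 0;0 -25 0 0 0 0;0 -20 0 0 0 0;0 0 0 0 0 0;0 0 0 0 0 0"

```text
t: 24.35
ee_pos: [0.6056, 0.1749, 0.1009]
eef_rot: [-0.705, 0.705, 0.058, -0.059]
wrist_force: [-0.8, 0.3, -1.0]
finger_gap: 0.0447
```

Run:
```python
from h import *
d=dict(np.load('w7.npz')); print('red',p2w(d,[(289,314)],.055))
s,x,r=cur(); print(s['t'],x,s['finger_gap']); print(go([.515,-.167,.101],np.radians(104.5)))
```

```text
red [[0.6625576  0.18920628 0.055     ]]
24.35 [0.60563992 0.17488075 0.10091296] 0.04466776494207376
(array([-145.7,    0. , -322.3]), array([ 0.  , -5.02, -0.03]))
```

>>> carry_out:
  commands: "-11 0 -25 0 0 0;-20 0 -45 0 0 0;-22 0 -48 0 0 0;-22 0 -48 0 0 0;-22 0 -48 0 0 0;-21 0 -46 0 0 0;-17 0 -38 0 0 0;-11 0 -24 0 0 0;0 0 0 0 -5 0;0 0 0 0 0 0;0 0 0 0 0 0"

```text
t: 25.72
ee_pos: [0.5146, -0.1664, 0.1008]
eef_rot: [0.702, -0.701, -0.088, 0.089]
wrist_force: [-0.3, -0.3, -1.2]
finger_gap: 0.0447
```

Run:
```python
from h import *
s,x,r=cur(); print(s['t'],x,s['finger_gap']); print(go([.515,-.167,.0245],np.radians(104.5)))
```

```text
25.725 [ 0.51461661 -0.16635583  0.10076423] 0.0447384899032081
(array([ 0.3, 76.3, -0.8]), array([-0.03, -0.1 , -0.04]))
```

>>> carry_out:
  commands: "0 25 -0.5 0 0 0;0 25 0 0 0 0;0 15 0 0 0 0;0 6 0 0 0 0;0 3 0 0 0 0;0 1 0 0 0 0;0 1 0 0 0 0;0 1 0 0 0 0;0 0 0 0 0 0;0 0 0 0 0 0"

```text
t: 26.98
ee_pos: [0.515, -0.1672, 0.0244]
eef_rot: [-0.701, 0.701, 0.089, -0.089]
wrist_force: [0.6, -0.1, -0.0]
finger_gap: 0.0445
```

>>> carry_out:
  commands: "0 1 0 0 0 0;0 0 0 0 0 0;0 0 0 0 0 0"

```text
t: 27.35
ee_pos: [0.5152, -0.1673, 0.0238]
eef_rot: [-0.701, 0.702, 0.089, -0.089]
wrist_force: [-2.5, 0.3, 6.5]
finger_gap: 0.0449
```

>>> carry_out:
  commands: "0 0 0 0 0 0;0 0 0 0 0 0;0 0 0 0 0 0;0 0 0 0 0 0;0 0 0 0 0 0;0 0 0 0 0 0;0 -15 0 0 0 0;0 -30 0 0 0 0;0 -30 0 0 0 0;0 0 0 0 0 0;0 0 0 0 0 0"
  hand: 1

```text
t: 28.72
ee_pos: [0.5149, -0.1672, 0.0985]
eef_rot: [-0.701, 0.702, 0.089, -0.089]
wrist_force: [-0.1, -0.3, -0.5]
finger_gap: 0.0857
```

Run:
```python
from h import *
s,x,r=cur(); print(s['t'],x,s['finger_gap']); print(go([.6635,.1895,.099],np.radians(99.5)))
```

```text
28.725 [ 0.51494376 -0.16721315  0.09848802] 0.08570753193837082
(array([233. ,  -0.5, 308.3]), array([0.01, 4.98, 0.01]))
```

>>> carry_out:
  commands: "16 0 21 0 0 0;27 0 36 0 0 0;28 0 37 0 0 0;28 0 37 0 0 0;28 0 37 0 0 0;28 0 37 0 0 0;28 0 37 0 0 0;22 0 29 0 0 0;17 0 22 0 0 0;11 0 15 0 0 0;0 0 0 0 5 0;0 0 0 0 0 0;0 0 0 0 0 0"

```text
t: 30.35
ee_pos: [0.6633, 0.189, 0.0978]
eef_rot: [-0.705, 0.705, 0.059, -0.059]
wrist_force: [0.3, 0.6, 0.4]
finger_gap: 0.0855
```

Run:
```python
from h import *
d=snap('wrist','w8.png'); s,x,r=cur(); print(s['t'],x); print(go([.6635,.1895,.026],np.radians(99.5)))
print(w2p(d,[[.6635,.1895,.055]]))
np.savez('w8.npz',**{k:d[k] for k in('K','dist','rvec','tvec')})
```

```text
30.4 [0.66334323 0.18894865 0.09796994]
(array([ 0.3, 72. ,  0.5]), array([ 0.01,  0.04, -0.03]))
[[281.37507141 239.83652176]]
```

View pics/w8.png

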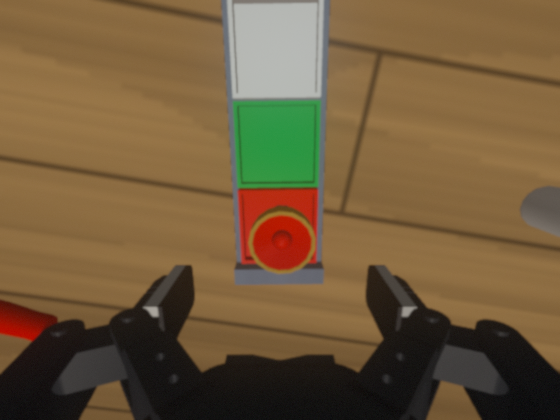

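Red is at (282,241), as predicted. The grey bar lies along the rack's end and clear of the pads.

>>> carry_out:
  commands: "0.5 25 0.5 0 0 0;0 25 0 0 0 0;0 15 0 0 0 0;0 7 0 0 0 0;0 0 0 0 0 0;0 0 0 0 0 0"

```text
t: 31.15
ee_pos: [0.6645, 0.19, 0.0274]
eef_rot: [0.705, -0.705, -0.059, 0.058]
wrist_force: [-0.7, -0.2, 0.2]
finger_gap: 0.0853
```

>>> carry_out:
  commands: "0 0 0 0 0 0;0 0 0 0 0 0;0 0 0 0 0 0;0 0 0 0 0 0;0 0 0 0 0 0;0 0 0 0 0 0;0 0 0 0 0 0;0 0 0 0 0 0"
  hand: -1

```text
t: 32.15
ee_pos: [0.6642, 0.1899, 0.0268]
eef_rot: [0.705, -0.705, -0.059, 0.058]
wrist_force: [0.4, -1.6, 6.1]
finger_gap: 0.0448
```

>>> carry_out:
  commands: "0 -10 0 0 0 0;0 -20 0 0 0 0;0 -25 0 0 0 0;0 -20 0 0 0 0;0 0 0 0 0 0;0 0 0 0 0 0"

```text
t: 32.9
ee_pos: [0.6638, 0.1898, 0.1008]
eef_rot: [-0.705, 0.705, 0.058, -0.059]
wrist_force: [-0.3, 0.8, -2.1]
finger_gap: 0.0446
```

Run:
```python
from h import *
s,x,r=cur(); print(s['t'],x,s['finger_gap']); print(go([.453,-.183,.101],np.radians(104.5)))
```

```text
32.9 [0.66380656 0.18982213 0.1008372 ] 0.044641218861608024
(array([-269.3,   -0. , -333. ]), array([ 0.  , -5.02, -0.03]))
```

>>> carry_out:
  commands: "-13 0 -17 0 0 0;-27 0 -33 0 0 0;-27 0 -33 0 0 0;-27 0 -33 0 0 0;-27 0 -33 0 0 0;-27 0 -33 0 0 0;-27 0 -33 0 0 0;-27 0 -33 0 0 0;-27 0 -33 0 0 0;-24 0 -31 0 0 0;-16 0 -21 0 0 0;0 0 0 0 -5 0;0 0 0 0 0 0;0 0 0 0 0 0"

```text
t: 34.65
ee_pos: [0.4533, -0.1826, 0.1008]
eef_rot: [0.702, -0.701, -0.088, 0.089]
wrist_force: [0.1, -0.1, -1.0]
finger_gap: 0.0449
```

Run:
```python
from h import *
s,x,r=cur(); print(s['t'],x,s['finger_gap']); print(go([.453,-.183,.0245],np.radians(104.5)))
```

```text
34.65 [ 0.45331586 -0.18257795  0.10079395] 0.044852500689492536
(array([-0.4, 76.3, -0.4]), array([-0.03, -0.1 , -0.04]))
```

>>> carry_out:
  commands: "0 25 0 0 0 0;0 25 0 0 0 0;0 15 0 0 0 0;0 6 0 0 0 0;0 3 0 0 0 0;0 1 0 0 0 0;0 1 0 0 0 0;0 1 0 0 0 0;0 0 0 0 0 0;0 0 0 0 0 0"

```text
t: 35.9
ee_pos: [0.4535, -0.1829, 0.0244]
eef_rot: [-0.701, 0.701, 0.089, -0.089]
wrist_force: [0.0, -0.6, -0.6]
finger_gap: 0.0447
```

>>> carry_out:
  commands: "0 1 0 0 0 0;0 0 0 0 0 0;0 0 0 0 0 0"

```text
t: 36.28
ee_pos: [0.4537, -0.1829, 0.0238]
eef_rot: [-0.701, 0.702, 0.089, -0.089]
wrist_force: [-2.3, 1.2, 6.2]
finger_gap: 0.045
```

>>> carry_out:
  commands: "0 0 0 0 0 0;0 0 0 0 0 0;0 0 0 0 0 0;0 0 0 0 0 0;0 0 0 0 0 0;0 0 0 0 0 0;0 -15 0 0 0 0;0 -30 0 0 0 0;0 -40 0 0 0 0;0 -40 0 0 0 0;0 -20 30 0 0 0;0 0 50 0 0 0;0 0 50 0 0 0;0 0 0 0 0 0;0 0 0 0 0 0"
  hand: 1

```text
t: 38.15
ee_pos: [0.4213, -0.0572, 0.1691]
eef_rot: [-0.701, 0.702, 0.09, -0.089]
wrist_force: [0.3, -0.2, 0.1]
finger_gap: 0.0852
```

Run:
```python
from h import *
s,x,r=cur(); print(s['t'],x,s['wrist_force'])
d=snap('scene'); cv2.imwrite('pics/s9.png',cv2.resize(d['frame'][160:310,60:320,::-1],None,fx=3,fy=3,interpolation=2))
d=snap('top'); cv2.imwrite('pics/t9.png',cv2.resize(d['frame'][100:300,90:470,::-1],None,fx=2,fy=2,interpolation=2))
```

```text
38.15 [ 0.42128502 -0.05719375  0.16914809] [ 0.30589368 -0.20198102  0.09477669]
```

View pics/s9.png

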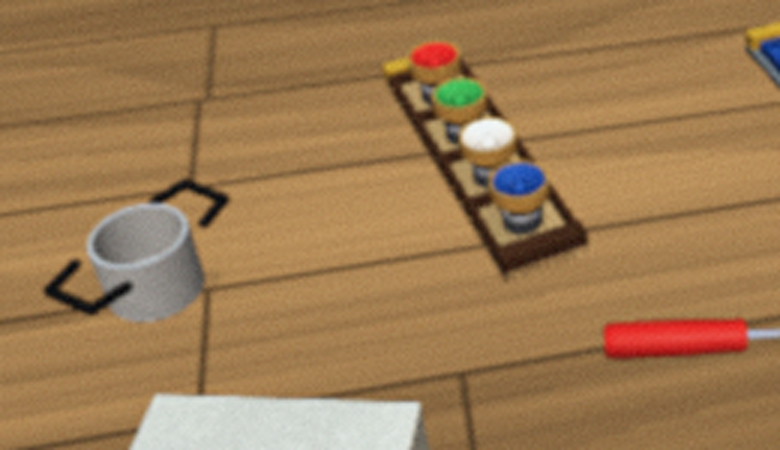

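View pics/t9.png

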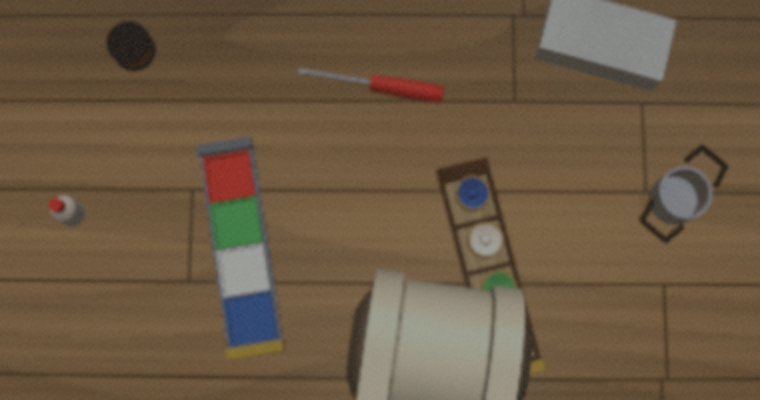

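From the tray's yellow end the drivers stand red, green, white, blue, all upright in their cells. The bottle, pot and screwdriver are where they were, and the gripper is clear.

```bash
python3 -c "
from plant import manip; print(manip.hand_in(), manip.state()['t'])"
```

```text
the job is handed in; nothing more can be done
the job is handed in; nothing more can be done
```

All four drivers are in the test tray in reverse order, one to a cell, and the job is handed in. From the tray's yellow end they stand red, green, white, blue; on the drying rack, from its yellow end, they stood blue, white, green, red.

- **Setting down:** I lowered each driver until the wrist force rose by about 6 to 8 N, showing it was on the cell floor, before opening the fingers. The robot's clock stood at about 38 s of the 99 s allowed.
- **Last checks:** The final scene picture shows all four upright in their own cells. The rack is empty, and the glue bottle, pot and screwdriver look unmoved. The gripper was open and clear, with the wrist force near zero.
- **Check that fell short:** In the final top view the arm hid the red driver and part of the green one, so their standing was confirmed only in the scene view.
- **Check that disagreed:** The first estimate for the red driver was about 1 cm off. I corrected it from a closer picture before gripping.

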